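# Load a border tile in the lining jig and click the carriage home

### The arm

A 6-joint arm with a two-finger parallel gripper is mounted at the origin on the work surface. World frame = base frame: x ahead of the robot, y to its left, z up, the work surface at z = 0. Lengths are in m, angles in rad, forces in N, time in s.
With the tool pointing down it reaches from about 0.3 to 0.875 m from the base axis. Payload 6.4 kg.
Tool frame: the origin (TCP) lies between the finger pads; the fingertips stand ctrl.tip_extent ahead of it and the grasp point (between the pads) is the TCP (ctrl.tip_extent is the distance from the TCP to the fingertips, in m); z points along the fingers, y is the line along which they close (so a half turn about z gives the same grasp; the last joint's range is limited). The gripper opens to 85 mm and grips with 20 to 120 N. Pads are 22 mm wide; open, the fingers measure 114 mm over their backs; the gripper's body (76 mm by 85 mm) begins 54 mm behind the grasp point. The pads swing forward as they close: fully open they stand 13 mm farther back than shut.
Start: joints at [-1.325, 0.181, 1.607, -0, 1.354, -0.206], TCP at [0.251, -0.517, 0.25] pointing down, gripper open.
Joint ranges: [-2.99, 2.99], [-0.89, 2.07], [0.3, 2.58], [-1.14, 4.28], [0, 2.63], [-3.12, 3.12]. Speed limits (rad/s): [2.57, 2.57, 3.01, 3.14, 3.14, 3.14].

### API

Orientations are given as a unit quaternion [w, x, y, z].
In Python, from bench import ctrl gives the robot as it stands.
- The arm moves only by the tool send_rows, never from a script. Its arguments are lists of equal length, an entry for each row: "dr": the turn, a rotation vector about the tool's x, y, z in units of 6 degrees (1.0 is 6 degrees), a list of three; "xyz": the shift along the tool's x, y, z in cm, a list of three; "jaw": the opening in per cent of the stroke, from 0 (shut) to 100 (fully open). In form: {"dr": [[wx, wy, wz], ...], "xyz": [[dx, dy, dz], ...], "jaw": [jaw, ...]}. A call has exactly 8 rows; each row is the pose to reach, as a shift and turn from the pose commanded when the call began, along the tool's axes at that moment; what a row does not reach only later rows make up. A row lasts 1/8 s, in which the tool goes at most 62.5 mm and 10.7 degrees, less where a joint would pass 70% of its speed; a pose out of reach is approached as far as the arm can. A call with a gripper value outside its range is refused whole. The fingers move at their own pace and stop on an object; the grip force is fixed at half the most. Time passes only in rows, so rows that repeat a pose let the fingers close, or fill a call up. It gives the time, the measured TCP pose, the force, the opening and the grip force at its end, in the units of the state.
- ctrl.get_obs(): the state, without advancing time (a new reading comes with each control period).
- ctrl.camera(name): name is "scene" or "top" or "wrist"; returns the picture (420x560x3 uint8, red, green, blue); there is no depth.
- ctrl.calibration(name): a dict with "camera_matrix" (3x3 intrinsics, pixels), "D" ([k1, k2, p1, p2, k3] as OpenCV has them; the pictures are not rectified), "world_from_camera" (4x4, takes a point from camera to world coordinates). Camera axes: x right, y up, looking along -z (the intrinsics and any distortion apply to the point x, -y, -z); pixel columns grow to the right and rows downward; lengths in m; the calibration is good to about 2 mm. A picture is of the moment at which its call begins: read the wrist's pose just before it. calibration takes no time and is no camera call; for the wrist camera it gives the pose at the moment of the call.
- ctrl.hand_in(): hands the job in; it is judged then, once.
The state is a dict: "time_s": time; "q": joint angles; "dq": joint speeds; "joint_efforts": joint torques, N m; "eef_pos": TCP position; "eef_rot": TCP orientation; "wrist_force": force on the tool from outside, world axes, zero at the start; "torque": the same for the moment, N m; "opening": opening from 0.0 (shut) to 1.0 (fully open); "grasp_force": force on a finger pad.
Only numpy, scipy, OpenCV 4.12 (cv2) and the standard library are available. Lean on these libraries where they do the work, as an engineer would, in place of code of your own. Each camera call takes 0.05 s, during which the arm holds its last target. There are 200 camera calls.

### The job

Lay the long border tile, painted face up, in the pocket of the lining jig's carriage while the carriage is still drawn back, and let go of it. Then push the carriage along its runners towards the end stop under the fixed brush, past the spring plunger, until the detent clicks in and the carriage stays fully home. Leave the tile seated, and leave the other tile and the pots and tools where they stand.

Things in the scene. Friction and masses are not known exactly. Their poses are not given: they have to be found in the camera images.
- long_tile: flat glazed border tile, 150 mm long, 60 mm wide, 14 mm thick, white with a blue pattern on its top face; the longer of the two such tiles, 0.26 kg, lying loose on the table. Origin: centre of its underside; y along its 150 mm, x along its 60 mm, z up out of the painted face. Either way round fits the pocket
- jig: plywood base of the jig, 360 mm along its y, 130 mm along its x, 12 mm thick, fixed to the table; steel runners on it carry the aluminium carriage, which slides to the jig's +y up to a steel end stop across the base at y = +150 mm (34 mm high). Origin: centre of its underside
- plunger_end (a point): tip of the spring plunger's steel ball, which bears on the carriage's +x side, 24 mm above the table. Its block (38 mm high) and black knob stand out from here to 62 mm along the jig's +x; the bump on the carriage's side must pass it
- brush_tip (a point): tip of the fixed brush that hangs 50 mm above the table over the jig's end (its x = 0, y = +118 mm), from a cross arm 117 mm high on a post at the jig's x = +93, y = +132 mm
- pocket (a point): centre of the carriage's pocket floor, 28 mm above the table; axes as the jig's, moves with the carriage. Pocket 158 mm along y, 68 mm along x. Lips 6 mm high, 8 mm thick: full at both ends, at the sides only near the four corners, so the middle 86 mm of each long side is open for fingers. Carriage plate: 96 mm wide, 8 mm thick, from y = -125 to +88 mm of this point
- post_top (a point): centre of the top of the round wooden push post (22 mm diameter, 48 mm high above the carriage plate) near the carriage's trailing end, 108 mm behind the pocket's centre; its top is 76 mm above the table. It moves with the carriage
- carriage (a joint): travel of the carriage along the jig's +y, in m: 0 drawn fully back, 0.100 fully home against its stop. It starts between 0 and 0.03. From 0.083 a bump on the carriage's side meets the spring plunger and must be pushed past it (about 7 N) to 0.092; beyond, the plunger pulls the carriage home and holds it
- short_tile: the other border tile, same look, 100 x 60 x 14 mm; a bystander. Origin: centre of its underside
- jar: glass paint jar with white cap, 60 mm across, 90 mm tall; bystander. Origin: centre of its underside
- bowl: round open bowl, 110 mm across, 50 mm high; bystander. Origin: centre of its underside
- mug: white mug, 76 mm across, 85 mm high, handle on its +y side; bystander. Origin: centre of its underside
- brush_pot: grey open cup, 72 mm across, 85 mm high; bystander. Origin: centre of its underside
- spatula: mixing spatula, 180 mm long, lying flat on the table; bystander. Its origin lies on its length
There are look-alikes about, which are no part of the job. What is shaped like the long_tile but green, red or yellow is not meant.

How it is judged:
By the outcome, as a careful person would: the job done as asked, in the order asked, and still so for the second after the job is handed in, with the robot touching nothing.
It also fails if it takes over 51 s, if anything falls off the work surface, if the arm or the gripper's body presses on something with over 40 N, if the wrist force passes 120 N, or if a joint passes its speed limit or range.

## Working session

There is one attempt and no reset: what is moved stays moved. The work goes in short steps, Python scripts to look and compute and a tool call to move; the robot and the scene stay as the last step left them, time stands still between calls to the robot, and variables do not carry over. Pictures are saved under pics/ and viewed, at most 10 in all, crops included, and the job is handed in when it is done.

Besides the shell and the picture viewer there is one more tool, called in YAML: its name, and indented under it one key for each argument. send_rows: Moves the arm, as the interface text tells. Its arguments: {"type":"object","properties":{"dr":{"type":"array","items":{"type":"array","items":{"type":"number"}}},"xyz":{"type":"array","items":{"type":"array","items":{"type":"number"}}},"jaw":{"type":"array","items":{"type":"number"}}},"required":["dr","xyz","jaw"]}

```bash
mkdir -p pics; ls
python3 - <<'E'
from bench import ctrl
import cv2, numpy as np
np.set_printoptions(precision=4,suppress=True)
for n in ("top","scene"):
    im=ctrl.camera(n); cv2.imwrite(f"pics/{n}0.png",im[:,:,::-1])
    c=ctrl.calibration(n); print(n,c)
o=ctrl.get_obs(); print(o, ctrl.tip_extent)
E
```

```text
pics
top {'camera_matrix': array([[432.1309,   0.    , 276.1264],
       [  0.    , 432.1309, 198.1039],
       [  0.    ,   0.    ,   1.    ]]), 'D': array([0.0281, 0.    , 0.    , 0.    , 0.    ]), 'world_from_camera': array([[ 0.012 ,  0.9879, -0.1544,  0.3333],
       [-0.9999,  0.0118, -0.0024, -0.0923],
       [-0.0005,  0.1544,  0.988 ,  1.6003],
       [ 0.    ,  0.    ,  0.    ,  1.    ]])}
scene {'camera_matrix': array([[423.2899,   0.    , 275.6879],
       [  0.    , 423.2899, 207.2979],
       [  0.    ,   0.    ,   1.    ]]), 'D': array([-0.0596,  0.    ,  0.    ,  0.    ,  0.    ]), 'world_from_camera': array([[-0.0671, -0.6882,  0.7224,  1.7005],
       [ 0.9977, -0.0504,  0.0446, -0.0002],
       [ 0.0057,  0.7238,  0.69  ,  1.155 ],
       [ 0.    ,  0.    ,  0.    ,  1.    ]])}
{'time_s': 0.1, 'q': array([-1.3253,  0.1815,  1.6079,  0.    ,  1.3538, -0.2063]), 'dq': array([ 0.0005, -0.0009, -0.0008, -0.0006, -0.0013, -0.0016]), 'joint_efforts': array([  0.0006, -44.5878, -35.224 ,  -0.0002,   0.0041,   0.    ]), 'eef_pos': array([ 0.2509, -0.5168,  0.2495]), 'eef_rot': array([-0.0008,  0.9746,  0.224 , -0.    ]), 'wrist_force': array([ 0.3843, -0.0624, -1.0505]), 'torque': array([-0.0404, -0.0003, -0.0308]), 'grasp_force': 0.0, 'opening': 0.9975772494840751} 0.019
```

View pics/top0.png

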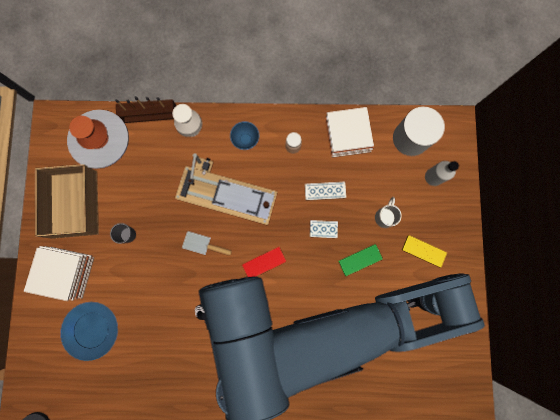

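View pics/scene0.png

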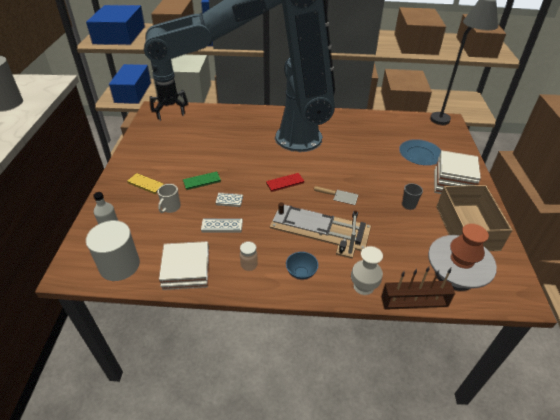

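The top view shows the long tile at about (326,191), the short tile at (324,229), the jig spanning (178..277, 165..222) with its push post at (267,205), and the end stop and brush at its left end. The scene view shows the same layout, so jig +y points roughly along world +y.

```bash
cat > h.py <<'E'
import cv2, numpy as np
from bench import ctrl
np.set_printoptions(precision=4,suppress=True)
def cast(c,px,z):
    "pixels Nx2 -> world points on plane z"
    px=np.asarray(px,float).reshape(-1,1,2)
    u=cv2.undistortPoints(px,c["camera_matrix"],c["D"]).reshape(-1,2)
    T=c["world_from_camera"]; d=np.c_[u[:,0],-u[:,1],-np.ones(len(u))]@T[:3,:3].T
    o=T[:3,3]; return o+d*((z-o[2])/d[:,2])[:,None]
def proj(c,P):
    T=np.linalg.inv(c["world_from_camera"]); p=np.atleast_2d(P)@T[:3,:3].T+T[:3,3]
    p=p*[1,-1,-1]
    return cv2.projectPoints(p,np.zeros(3),np.zeros(3),c["camera_matrix"],c["D"])[0].reshape(-1,2)
E
python3 - <<'E'
from h import *
c=ctrl.calibration("top"); im=cv2.imread("pics/top0.png")
cr=cv2.resize(im[140:245,165:360],None,fx=4,fy=4,interpolation=cv2.INTER_CUBIC); cv2.imwrite("pics/crop0.png",cr)
hsv=cv2.cvtColor(im,cv2.COLOR_BGR2HSV)
# non-wood: low sat or blue-ish around the tile
m=(((hsv[...,1]<110)|(hsv[...,0]>40)).astype(np.uint8)*255)
roi=np.zeros_like(m); roi[176:206,298:352]=m[176:206,298:352]
roi=cv2.morphologyEx(roi,cv2.MORPH_CLOSE,np.ones((3,3)))
k=max(cv2.findContours(roi,0,2)[0],key=cv2.contourArea)
r=cv2.minAreaRect(k); print(r)
b=cast(c,cv2.boxPoints(r),0.014); print(b, b.mean(0), np.linalg.norm(b-np.roll(b,1,0),axis=1))
E
```

```text
((325.1322937011719, 190.3815460205078), (16.75194549560547, 41.047813415527344), 86.8201675415039)
[[ 0.6389 -0.1926  0.014 ]
 [ 0.6493 -0.3456  0.014 ]
 [ 0.5861 -0.3483  0.014 ]
 [ 0.5757 -0.1962  0.014 ]] [ 0.6125 -0.2707  0.014 ] [0.0633 0.1534 0.0633 0.1524]
```

View pics/crop0.png

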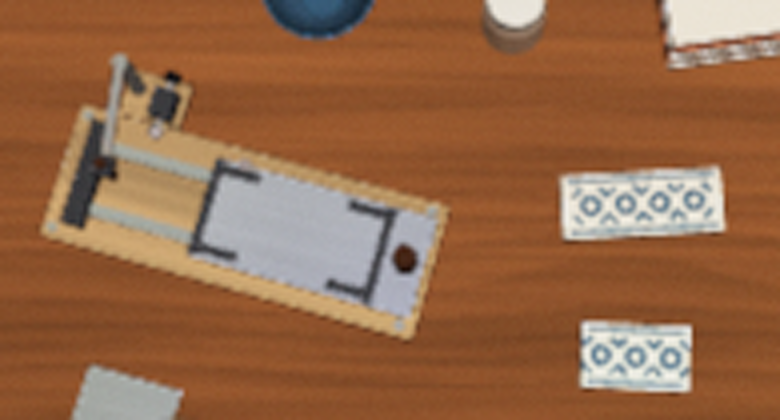

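The crop shows the jig base corners at (85,108), (446,207), (410,337), (43,234). The lip frame corners are at (218,160), (397,210), (370,302), (192,252), and the post is at (405,258). The pocket is empty and the carriage is drawn back.

Run:
```python
from h import *
c=ctrl.calibration("top")
f=lambda P,z: cast(c,(np.array(P,float)+.5)/4-.5+[165,140],z)
B=f([(85,108),(446,207),(410,337),(43,234)],.012); L=f([(218,160),(397,210),(370,302),(192,252)],.034); p=f([(405,257)],.076)[0]
for n,Q in(("base",B),("lips",L)):
    v=(Q[0]-Q[1]+Q[3]-Q[2])/2; print(n,Q.mean(0),"len",np.linalg.norm(v),"wid",np.linalg.norm(Q[0]-Q[3]),"yaw",np.degrees(np.arctan2(-v[0],v[1])))
print("post",p)
v=(B[0]-B[1]+B[3]-B[2]); y=v/np.linalg.norm(v); x=np.array([y[1],-y[0],0])
print("y",y,"pocket from post",p+.108*y, "pocket in jig",(L.mean(0)-B.mean(0))@y,(L.mean(0)-B.mean(0))@x)
o=ctrl.get_obs(); from scipy.spatial.transform import Rotation as R
r=R.from_quat(np.roll(o["eef_rot"],-1)).as_matrix(); print(r)
print("wristcam in tool",r.T@(ctrl.calibration("wrist")["world_from_camera"][:3,3]-o["eef_pos"]), r.T@ctrl.calibration("wrist")["world_from_camera"][:3,:3])
```

```text
base [0.5915 0.0983 0.012 ] len 0.35323021642450547 wid 0.12485475403461578 yaw -14.95243606924344
lips [0.5793 0.0508 0.034 ] len 0.17072361822709217 wid 0.08857957401282451 yaw -15.097788268673376
post [ 0.5502 -0.0524  0.076 ]
y [0.258  0.9661 0.    ] pocket from post [0.5781 0.0519 0.076 ] pocket in jig -0.04905493600548745 0.0005020380101794542
[[ 0.8997  0.4366 -0.0004]
 [ 0.4366 -0.8997  0.0015]
 [ 0.0003 -0.0015 -1.    ]]
wristcam in tool [ 0.0754  0.0001 -0.1233] [[ 0.0002  0.956   0.2933]
 [ 1.     -0.0001 -0.0005]
 [-0.0005  0.2933 -0.956 ]]
```

send_rows:
  dr:
    - [0,0,-1.4]
    - [0,0,-2.8]
    - [0,0,-4.2]
    - [0,0,-5.6]
    - [0,0,-7.0]
    - [0,0,-8.4]
    - [0,0,-9.8]
    - [0,0,-11.27]
  xyz:
    - [5,-0.8,0.5]
    - [10.5,-1.5,1.5]
    - [16,-2.4,2.5]
    - [21.5,-3.2,3.5]
    - [27,-4,4.5]
    - [32.5,-4.8,5]
    - [38,-5.6,5]
    - [43.3,-6.35,5]
  jaw: [100,100,100,100,100,100,100,100]

```text
time_s: 1.1
eef_pos: [0.614, -0.2697, 0.1996]
eef_rot: [-0.0, 0.683, 0.73, -0.0]
wrist_force: [0.2, -0.8, 0.1]
opening: 1.0
grasp_force: 0.0
```

send_rows:
  dr:
    - [0,0,0]
    - [0,0,0]
    - [0,0,0]
    - [0,0,0]
    - [0,0,0]
    - [0,0,0]
    - [0,0,0]
    - [0,0,0]
  xyz:
    - [0,0,0]
    - [0,0,0]
    - [0,0,0]
    - [0,0,0]
    - [0,0,0]
    - [0,0,0]
    - [0,0,0]
    - [0,0,0]
  jaw: [85,85,85,85,85,85,85,85]

```text
time_s: 2.1
eef_pos: [0.6129, -0.2711, 0.2003]
eef_rot: [-0.0, 0.685, 0.728, 0.0]
wrist_force: [0.0, 0.5, 0.3]
opening: 0.847
grasp_force: 0.0
```

```bash
cat >> h.py <<'E'
from scipy.spatial.transform import Rotation as R
def tool():
    o=ctrl.get_obs(); return o, R.from_quat(np.roll(o["eef_rot"],-1)).as_matrix()
def delta(goal,yawy):
    "shift (cm, tool axes) and turn (6 deg units) to goal with tool y at yawy deg, tool z down"
    o,r=tool(); a=np.radians(yawy); y=np.array([np.cos(a),np.sin(a),0]); z=np.array([0,0,-1.]); G=np.c_[np.cross(y,z),y,z]
    return r.T@(np.array(goal)-o["eef_pos"])*100, np.degrees(R.from_matrix(r.T@G).as_rotvec())/6
def rect(c,im,z,near):
    "white/blue tile: min-area rectangle of the largest unsaturated-or-blue blob close to near"
    hsv=cv2.cvtColor(im,cv2.COLOR_BGR2HSV)
    m=(((hsv[...,1]<110)|(hsv[...,0]>40)).astype(np.uint8)*255)
    m=cv2.morphologyEx(cv2.morphologyEx(m,cv2.MORPH_OPEN,np.ones((3,3))),cv2.MORPH_CLOSE,np.ones((9,9)))
    q=proj(c,near)[0]
    ks=[k for k in cv2.findContours(m,0,2)[0] if cv2.contourArea(k)>500]
    return min(ks,key=lambda k:-cv2.pointPolygonTest(k,tuple(map(float,q)),True))
def fit(c,k,z):
    w=cast(c,k.reshape(-1,2),z)[:,:2].astype(np.float32)
    (cx,cy),(a,b),_=r=cv2.minAreaRect(w); B=cv2.boxPoints(r)
    e=max((B[1]-B[0],B[2]-B[1]),key=np.linalg.norm); e=e*np.sign(e[1])
    return (cx,cy),(a,b),np.degrees(np.arctan2(-e[0],e[1]))
E
python3 - <<'E'
from h import *
o,r=tool(); c=ctrl.calibration("wrist"); im=ctrl.camera("wrist")[:,:,::-1].copy(); cv2.imwrite("pics/w1.png",im)
print(o["time_s"],o["eef_pos"],o["opening"],o["q"],ctrl.tip_extent); print(r)
k=rect(c,im,.014,(0.6125,-0.2707,.014)); t=fit(c,k,.014); print(t)
cv2.drawContours(im,[k],-1,(0,0,255),1); cv2.imwrite("pics/w1.png",im)
E
```

```text
2.1 [ 0.6129 -0.2711  0.2003] 0.8467119593124374 [-0.5932  0.4307  1.3928  0.      1.3182 -0.6544] 0.019
[[-0.0612  0.9981 -0.    ]
 [ 0.9981  0.0612  0.    ]
 [ 0.     -0.     -1.    ]]
((0.6112957000732422, -0.2716202139854431), (0.06032199412584305, 0.14981962740421295), np.float32(3.9471982))
```

View pics/w1.png

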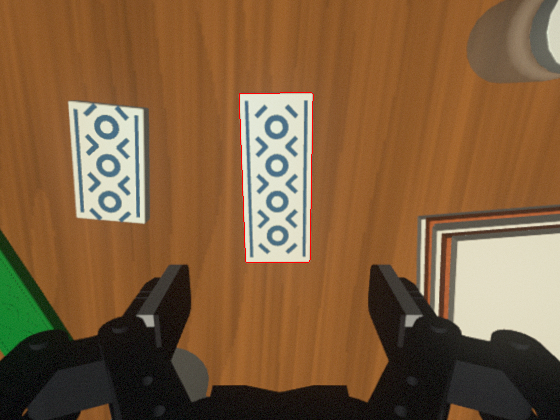

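The wrist image shows the long tile cleanly outlined at about (240..312, 93..262), and the fit gives 60.3 x 149.8 mm. The finger tips' inner corners are at (189,265) and (369,265), which I use to find the real tip depth.

Run:
```python
from h import *
o,r=tool(); c=ctrl.calibration("wrist")
for px in ((189,265),(369,265)):
    p=cast(c,[px],0.0)[0]; C=c["world_from_camera"][:3,3]
    a=r.T@(C-o["eef_pos"]); d=r.T@(p-C)
    for x in (0.011,0.0):
        print(px,a+d*(x-a[0])/d[0])
print(delta((0.6113,-0.2716,0.024),3.95))
```

```text
(189, 265) [ 0.011  -0.0342  0.0062]
(189, 265) [ 0.     -0.0402  0.0285]
(369, 265) [0.011  0.0352 0.0062]
(369, 265) [0.     0.0412 0.0285]
(array([-0.0433, -0.1608, 17.6265]), array([-0.0005, -0.0007, -0.0735]))
```

send_rows:
  dr:
    - [0,0,0]
    - [0,0,0]
    - [0,0,0]
    - [0,0,0]
    - [0,0,0]
    - [0,0,0]
    - [0,0,0]
    - [0,0,0]
  xyz:
    - [0,-0.16,3]
    - [0,-0.16,7]
    - [0,-0.16,11]
    - [0,-0.16,14]
    - [0,-0.16,16]
    - [0,-0.16,17.2]
    - [0,-0.16,17.8]
    - [0,-0.16,17.8]
  jaw: [85,85,85,85,85,85,85,85]

```text
time_s: 3.15
eef_pos: [0.6116, -0.2715, 0.0228]
eef_rot: [0.0, 0.685, 0.728, 0.0]
wrist_force: [0.0, 0.1, 0.3]
opening: 0.852
grasp_force: 0.0
```

send_rows:
  dr:
    - [0,0,0]
    - [0,0,0]
    - [0,0,0]
    - [0,0,0]
    - [0,0,0]
    - [0,0,0]
    - [0,0,0]
    - [0,0,0]
  xyz:
    - [0,0,0.1]
    - [0,0,0.2]
    - [0,0,0.3]
    - [0,0,0.4]
    - [0,0,0.5]
    - [0,0,0.6]
    - [0,0,0.6]
    - [0,0,0.6]
  jaw: [85,85,85,85,85,85,85,85]

```text
time_s: 4.15
eef_pos: [0.6113, -0.2712, 0.0163]
eef_rot: [-0.0, 0.685, 0.728, -0.0]
wrist_force: [0.3, 0.3, 0.1]
opening: 0.851
grasp_force: 0.0
```

Run:
```python
from h import *
im=ctrl.camera("wrist")[:,:,::-1]; cv2.imwrite("pics/w2.png",im)
```

```text
(no output)
```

View pics/w2.png

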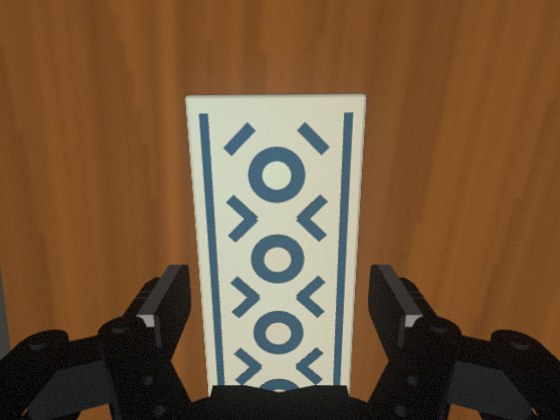

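The tile lies centred between the fingers, whose tips are at (189,265) and (369,265), and nothing is touching. I close here.

send_rows:
  dr:
    - [0,0,0]
    - [0,0,0]
    - [0,0,0]
    - [0,0,0]
    - [0,0,0]
    - [0,0,0]
    - [0,0,0]
    - [0,0,0]
  xyz:
    - [0,0,0.1]
    - [0,0,0.1]
    - [0,0,0.1]
    - [0,0,0.1]
    - [0,0,0.1]
    - [0,0,0.1]
    - [0,0,0.1]
    - [0,0,0.1]
  jaw: [80,75,70,65,60,55,50,50]

```text
time_s: 5.2
eef_pos: [0.6114, -0.2714, 0.0158]
eef_rot: [0.0, 0.685, 0.728, -0.0]
wrist_force: [-2.0, 0.1, 4.9]
opening: 0.687
grasp_force: 65.9
```

send_rows:
  dr:
    - [0,0,0]
    - [0,0,0]
    - [0,0,0]
    - [0,0,0]
    - [0,0,0]
    - [0,0,0]
    - [0,0,0]
    - [0,0,0]
  xyz:
    - [0,0,-0.3]
    - [0,0,-0.8]
    - [0,0,-2]
    - [0,0,-4]
    - [0,0,-7]
    - [0,0,-10]
    - [0,0,-12]
    - [0,0,-12]
  jaw: [50,50,50,50,50,50,50,50]

```text
time_s: 6.2
eef_pos: [0.6126, -0.2721, 0.1382]
eef_rot: [0.002, 0.685, 0.728, 0.0]
wrist_force: [0.1, -0.4, -2.3]
opening: 0.686
grasp_force: 65.2
```

Run:
```python
from h import *
print(delta((0.5785,0.051,0.13),-15))
```

```text
(array([32.4622, -1.4306,  0.7194]), array([0.0422, 0.0227, 3.0847]))
```

send_rows:
  dr:
    - [0,0,0.4]
    - [0,0,0.8]
    - [0,0,1.3]
    - [0,0,1.8]
    - [0,0,2.3]
    - [0,0,2.8]
    - [0,0,3.08]
    - [0,0,3.08]
  xyz:
    - [3,-0.2,0]
    - [8,-0.4,0]
    - [13.5,-0.6,0]
    - [19,-0.8,0]
    - [24.5,-1,0]
    - [29,-1.2,0]
    - [31.5,-1.4,0]
    - [32.45,-1.43,0]
  jaw: [50,50,50,50,50,50,50,50]

```text
time_s: 7.2
eef_pos: [0.576, 0.0533, 0.134]
eef_rot: [-0.001, 0.793, 0.61, -0.001]
wrist_force: [-0.1, 0.5, -3.1]
opening: 0.686
grasp_force: 65.1
```

send_rows:
  dr:
    - [0,0,0]
    - [0,0,0]
    - [0,0,0]
    - [0,0,0]
    - [0,0,0]
    - [0,0,0]
    - [0,0,0]
    - [0,0,0]
  xyz:
    - [0,0,0]
    - [0,0,0]
    - [0,0,0]
    - [0,0,0]
    - [0,0,0]
    - [0,0,0]
    - [0,0,0]
    - [0,0,0]
  jaw: [50,50,50,50,50,50,50,50]

```text
time_s: 8.2
eef_pos: [0.5772, 0.0518, 0.1353]
eef_rot: [0.0, 0.793, 0.609, 0.0]
wrist_force: [-0.5, 0.0, -2.7]
opening: 0.687
grasp_force: 65.1
```

Run:
```python
from h import *
im=ctrl.camera("wrist")[:,:,::-1]; cv2.imwrite("pics/w3.png",im)
o,r=tool(); print(o["eef_pos"],r)
c=ctrl.calibration("wrist")
j=np.array([.2588,.9659,0]);x=np.array([.9659,-.2588,0]); P=np.array([.5785,.051,.034])
print(proj(c,[P+.087*j+.042*x,P+.087*j-.042*x,P+.079*j+.034*x,P+.079*j-.034*x]))
```

```text
[0.5772 0.0518 0.1353] [[ 0.2583  0.9661 -0.    ]
 [ 0.9661 -0.2583  0.    ]
 [ 0.     -0.     -1.    ]]
[[354.5716  70.3783]
 [207.2422  70.266 ]
 [339.7749  85.2775]
 [221.9828  85.1911]]
```

View pics/w3.png

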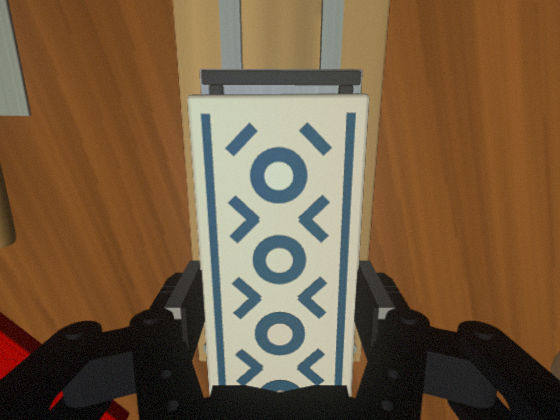

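The carriage's front lip shows at rows 70–85, columns 201–361 (centre 281), as predicted. The held tile's front edge is at row 95, columns 189–367.

Run:
```python
from h import *
o,r=tool(); c=ctrl.calibration("wrist")
F=cast(c,[(189,96),(367,96),(278,96)],o["eef_pos"][2]-.0018); print((F-o["eef_pos"])@r)
L=cast(c,[(201,70),(361,70),(281,70)],.034); print((L-o["eef_pos"])@r)
print(delta((.5785,.051,.0455),-15))
```

```text
[[ 0.0737 -0.0287  0.0018]
 [ 0.0737  0.029   0.0018]
 [ 0.0738  0.0001  0.0018]]
[[ 0.0867 -0.044   0.1013]
 [ 0.0867  0.0472  0.1013]
 [ 0.0868  0.0016  0.1013]]
(array([-0.0473,  0.1524,  8.9787]), array([-0.0002, -0.    ,  0.0055]))
```

send_rows:
  dr:
    - [0,0,0]
    - [0,0,0]
    - [0,0,0]
    - [0,0,0]
    - [0,0,0]
    - [0,0,0]
    - [0,0,0]
    - [0,0,0]
  xyz:
    - [0,0.15,1.5]
    - [0,0.15,3.5]
    - [0,0.15,5.5]
    - [0,0.15,7]
    - [0,0.15,8]
    - [0,0.15,8.4]
    - [0,0.15,8.7]
    - [0,0.15,8.9]
  jaw: [50,50,50,50,50,50,50,50]

```text
time_s: 9.25
eef_pos: [0.5791, 0.0514, 0.0467]
eef_rot: [0.0, 0.793, 0.609, 0.0]
wrist_force: [0.9, -1.0, -2.2]
opening: 0.683
grasp_force: 65.0
```

send_rows:
  dr:
    - [0,0,0]
    - [0,0,0]
    - [0,0,0]
    - [0,0,0]
    - [0,0,0]
    - [0,0,0]
    - [0,0,0]
    - [0,0,0]
  xyz:
    - [0,0,0.05]
    - [0,0,0.1]
    - [0,0,0.15]
    - [0,0,0.2]
    - [0,0,0.2]
    - [0,0,0.2]
    - [0,0,0.2]
    - [0,0,0.2]
  jaw: [50,50,50,50,50,50,50,50]

```text
time_s: 10.25
eef_pos: [0.5786, 0.0514, 0.0443]
eef_rot: [0.0, 0.793, 0.609, 0.0]
wrist_force: [-0.5, 0.2, -2.3]
opening: 0.684
grasp_force: 65.0
```

send_rows:
  dr:
    - [0,0,0]
    - [0,0,0]
    - [0,0,0]
    - [0,0,0]
    - [0,0,0]
    - [0,0,0]
    - [0,0,0]
    - [0,0,0]
  xyz:
    - [0,0,0.05]
    - [0,0,0.08]
    - [0,0,0.08]
    - [0,0,0.08]
    - [0,0,0.08]
    - [0,0,0.08]
    - [0,0,0.08]
    - [0,0,0.08]
  jaw: [50,50,60,68,72,76,80,84]

```text
time_s: 11.25
eef_pos: [0.5787, 0.0514, 0.0435]
eef_rot: [0.0, 0.793, 0.609, 0.0]
wrist_force: [-0.2, 0.4, -0.0]
opening: 0.841
grasp_force: 0.0
```

send_rows:
  dr:
    - [0,0,0]
    - [0,0,0]
    - [0,0,0]
    - [0,0,0]
    - [0,0,0]
    - [0,0,0]
    - [0,0,0]
    - [0,0,0]
  xyz:
    - [0,0,0]
    - [0,0,-0.5]
    - [0,0,-2]
    - [0,0,-4]
    - [0,0,-7]
    - [0,0,-9]
    - [0,0,-10]
    - [0,0,-10]
  jaw: [84,84,84,84,84,84,84,84]

```text
time_s: 12.25
eef_pos: [0.5793, 0.0513, 0.1449]
eef_rot: [0.001, 0.793, 0.609, 0.001]
wrist_force: [0.0, 0.7, 0.5]
opening: 0.838
grasp_force: 0.0
```

Run:
```python
from h import *
im=ctrl.camera("wrist")[:,:,::-1]; cv2.imwrite("pics/w4.png",im)
o,r=tool(); print(o["eef_pos"],o["opening"])
# behind the post: pads 22 wide, post radius 11, 20 mm gap
P=np.array([.5785,.051,0]); j=np.array([.2588,.9659,0]); g=P-(.108+.011+.011+.02)*j; print("behind",delta(g+[0,0,.145],-15))
```

```text
[0.5786 0.0514 0.1438] 0.839849722998096
behind (array([-15.0401,  -0.0077,  -0.1238]), array([ 0.0048, -0.0008,  0.0043]))
```

View pics/w4.png

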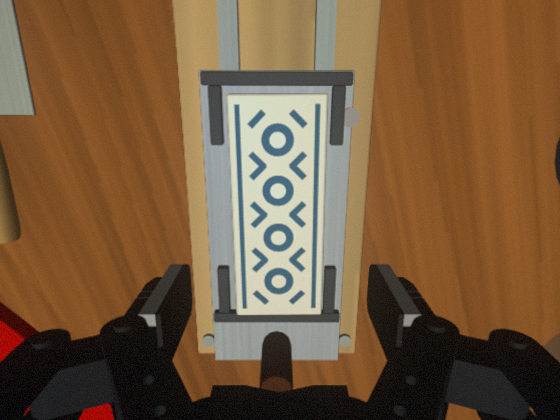

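The tile sits flat in the pocket inside all four lips, at (228..327, 94..315), with gaps all round; the post is at (276,360). Next I move behind the post with the jaws shut.

send_rows:
  dr:
    - [0,0,0]
    - [0,0,0]
    - [0,0,0]
    - [0,0,0]
    - [0,0,0]
    - [0,0,0]
    - [0,0,0]
    - [0,0,0]
  xyz:
    - [-2,0,0]
    - [-5,0,0]
    - [-8,0,0]
    - [-11,0,0]
    - [-13,0,0]
    - [-14.5,0,0]
    - [-15,0,0]
    - [-15,0,0]
  jaw: [84,70,50,30,10,0,0,0]

```text
time_s: 13.3
eef_pos: [0.5399, -0.0934, 0.1434]
eef_rot: [-0.0, 0.793, 0.609, 0.0]
wrist_force: [0.7, -0.3, -0.8]
opening: 0.003
grasp_force: 0.0
```

send_rows:
  dr:
    - [0,0,0]
    - [0,0,0]
    - [0,0,0]
    - [0,0,0]
    - [0,0,0]
    - [0,0,0]
    - [0,0,0]
    - [0,0,0]
  xyz:
    - [0,0,1]
    - [0,0,2.5]
    - [0,0,4.5]
    - [0,0,6.5]
    - [0,0,7.5]
    - [0,0,8.2]
    - [0,0,8.2]
    - [0,0,8.2]
  jaw: [0,0,0,0,0,0,0,0]

```text
time_s: 14.3
eef_pos: [0.5404, -0.0937, 0.0621]
eef_rot: [0.0, 0.793, 0.609, 0.0]
wrist_force: [0.0, 0.2, 0.5]
opening: 0.001
grasp_force: 0.0
```

send_rows:
  dr:
    - [0,0,0]
    - [0,0,0]
    - [0,0,0]
    - [0,0,0]
    - [0,0,0]
    - [0,0,0]
    - [0,0,0]
    - [0,0,0]
  xyz:
    - [0.5,0,0]
    - [1,0,0]
    - [1.5,0,0]
    - [2,0,0]
    - [2.5,0,0]
    - [3,0,0]
    - [3.5,0,0]
    - [4,0,0]
  jaw: [0,0,0,0,0,0,0,0]

```text
time_s: 15.3
eef_pos: [0.5504, -0.0546, 0.0616]
eef_rot: [0.0, 0.793, 0.609, 0.0]
wrist_force: [-0.3, -1.5, 0.7]
opening: -0.0
grasp_force: 0.8
```

send_rows:
  dr:
    - [0,0,0]
    - [0,0,0]
    - [0,0,0]
    - [0,0,0]
    - [0,0,0]
    - [0,0,0]
    - [0,0,0]
    - [0,0,0]
  xyz:
    - [0.5,0,0]
    - [1,0,0]
    - [1.5,0,0]
    - [2,0,0]
    - [2.5,0,0]
    - [3,0,0]
    - [3.5,0,0]
    - [4,0,0]
  jaw: [0,0,0,0,0,0,0,0]

```text
time_s: 16.3
eef_pos: [0.5608, -0.0159, 0.0615]
eef_rot: [0.0, 0.793, 0.609, 0.0]
wrist_force: [1.2, -1.7, 0.2]
opening: 0.003
grasp_force: 0.8
```

send_rows:
  dr:
    - [0,0,0]
    - [0,0,0]
    - [0,0,0]
    - [0,0,0]
    - [0,0,0]
    - [0,0,0]
    - [0,0,0]
    - [0,0,0]
  xyz:
    - [0.2,0,0]
    - [0.4,0,0]
    - [0.6,0,0]
    - [0.8,0,0]
    - [1.0,0,0]
    - [1.2,0,0]
    - [1.4,0,0]
    - [1.6,0,0]
  jaw: [0,0,0,0,0,0,0,0]

```text
time_s: 17.3
eef_pos: [0.5647, -0.0007, 0.0615]
eef_rot: [0.0, 0.793, 0.609, 0.0]
wrist_force: [1.2, -2.5, -0.1]
opening: -0.0
grasp_force: 0.8
```

Run:
```python
from h import *
im=ctrl.camera("wrist")[:,:,::-1]; cv2.imwrite("pics/w5.png",im)
```

```text
(no output)
```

View pics/w5.png

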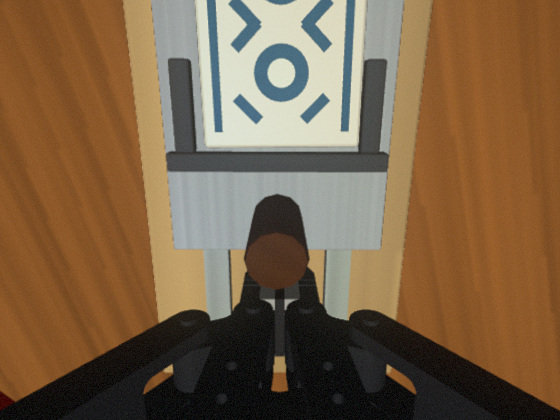

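The tile is still seated in front of the rear lip (row 160), and the post at (277,260) is pushed squarely by the shut fingers. I continue in small steps.

send_rows:
  dr:
    - [0,0,0]
    - [0,0,0]
    - [0,0,0]
    - [0,0,0]
    - [0,0,0]
    - [0,0,0]
    - [0,0,0]
    - [0,0,0]
  xyz:
    - [0.15,0,0]
    - [0.3,0,0]
    - [0.45,0,0]
    - [0.6,0,0]
    - [0.75,0,0]
    - [0.9,0,0]
    - [1.05,0,0]
    - [1.2,0,0]
  jaw: [0,0,0,0,0,0,0,0]

```text
time_s: 18.35
eef_pos: [0.5675, 0.0102, 0.0614]
eef_rot: [0.0, 0.793, 0.609, -0.0]
wrist_force: [-1.5, -3.8, 1.3]
opening: -0.001
grasp_force: 2.1
```

send_rows:
  dr:
    - [0,0,0]
    - [0,0,0]
    - [0,0,0]
    - [0,0,0]
    - [0,0,0]
    - [0,0,0]
    - [0,0,0]
    - [0,0,0]
  xyz:
    - [0.1,0,0]
    - [0.2,0,0]
    - [0.3,0,0]
    - [0.4,0,0]
    - [0.5,0,0]
    - [0.6,0,0]
    - [0.6,0,0]
    - [0.6,0,0]
  jaw: [0,0,0,0,0,0,0,0]

```text
time_s: 19.35
eef_pos: [0.5693, 0.0167, 0.0615]
eef_rot: [-0.0, 0.793, 0.609, -0.0]
wrist_force: [0.6, -0.8, -0.4]
opening: 0.001
grasp_force: 0.0
```

send_rows:
  dr:
    - [0,0,0]
    - [0,0,0]
    - [0,0,0]
    - [0,0,0]
    - [0,0,0]
    - [0,0,0]
    - [0,0,0]
    - [0,0,0]
  xyz:
    - [0.1,0,0]
    - [0.2,0,0]
    - [0.3,0,0]
    - [0.4,0,0]
    - [0.4,0,0]
    - [0.4,0,0]
    - [0.4,0,0]
    - [0.4,0,0]
  jaw: [0,0,0,0,0,0,0,0]

```text
time_s: 20.35
eef_pos: [0.5703, 0.0203, 0.0615]
eef_rot: [0.0, 0.793, 0.609, -0.0]
wrist_force: [-0.7, -1.5, 0.3]
opening: 0.003
grasp_force: 1.4
```

send_rows:
  dr:
    - [0,0,0]
    - [0,0,0]
    - [0,0,0]
    - [0,0,0]
    - [0,0,0]
    - [0,0,0]
    - [0,0,0]
    - [0,0,0]
  xyz:
    - [0.05,0,0]
    - [0.1,0,0]
    - [0.15,0,0]
    - [0.2,0,0]
    - [0.2,0,0]
    - [0.2,0,0]
    - [0.2,0,0]
    - [0.2,0,0]
  jaw: [0,0,0,0,0,0,0,0]

```text
time_s: 21.35
eef_pos: [0.5704, 0.0204, 0.0615]
eef_rot: [0.001, 0.793, 0.609, -0.001]
wrist_force: [-4.6, -11.0, 2.2]
opening: -0.004
grasp_force: 5.9
```

Force rose to 12 N with no further travel, so the carriage is against its stop. I retreat and check.

send_rows:
  dr:
    - [0,0,0]
    - [0,0,0]
    - [0,0,0]
    - [0,0,0]
    - [0,0,0]
    - [0,0,0]
    - [0,0,0]
    - [0,0,0]
  xyz:
    - [-0.5,0,0]
    - [-1.5,0,0]
    - [-3,0,0]
    - [-5,0,-1]
    - [-5,0,-4]
    - [-5,0,-8]
    - [-5,0,-12]
    - [-5,0,-14]
  jaw: [0,0,0,0,0,0,0,0]

```text
time_s: 22.35
eef_pos: [0.5589, -0.0274, 0.2051]
eef_rot: [0.002, 0.793, 0.609, 0.001]
wrist_force: [-0.2, 0.3, 0.8]
opening: 0.0
grasp_force: 0.0
```

send_rows:
  dr:
    - [0,0,0]
    - [0,0,0]
    - [0,0,0]
    - [0,0,0]
    - [0,0,0]
    - [0,0,0]
    - [0,0,0]
    - [0,0,0]
  xyz:
    - [-3,0,0]
    - [-7,0,0]
    - [-11,0,0]
    - [-15,0,0]
    - [-19,0,0]
    - [-23,0,0]
    - [-25,0,0]
    - [-25,0,0]
  jaw: [0,0,0,0,0,0,0,0]

```text
time_s: 23.35
eef_pos: [0.4928, -0.2688, 0.2018]
eef_rot: [0.0, 0.794, 0.608, 0.0]
wrist_force: [0.9, 0.9, -0.1]
opening: 0.001
grasp_force: 0.0
```

Run:
```python
from h import *
im=ctrl.camera("top")[:,:,::-1]
s=ctrl.camera("scene")[:,:,::-1]
a=cv2.resize(im[140:245,165:360],None,fx=4,fy=4,interpolation=cv2.INTER_CUBIC)[:290]
b=cv2.resize(s[165:265,190:385],None,fx=4,fy=4,interpolation=cv2.INTER_CUBIC)[:310]
cv2.imwrite("pics/fin.png",np.vstack([a,b]))
```

```text
(no output)
```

View pics/fin.png

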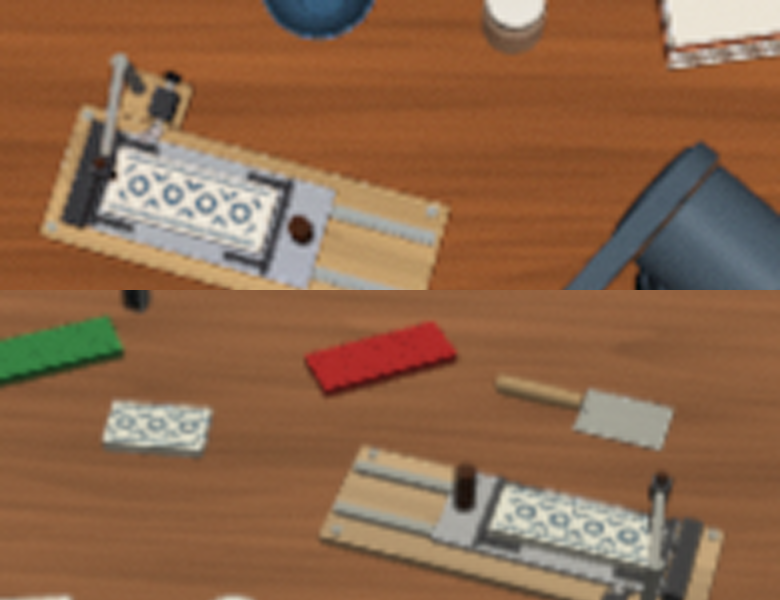

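The carriage is home against the end stop at (85,175). Its post has moved from (405,258) to (301,229), about 98 mm, and stayed there after I retreated. The tile is seated and the bystanders in view haven't moved.

```bash
python3 -c "
from bench import ctrl
print(ctrl.hand_in())"
```

```text
the job is handed in; nothing more can be done
None
```

The job is handed in at about 23.5 s: the long tile is seated painted face up in the pocket, the carriage is pushed past the plunger and stayed home against its stop, and the other things I could see in the last pictures stand where they were.

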